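Open the dust gate under the fence bed with the pull hook

ROBOT

A 6-joint arm with a two-finger parallel gripper is mounted at the origin on the work surface. World frame = base frame: x ahead of the robot, y to its left, z up, the work surface at z = 0. Lengths are in m, angles in rad, forces in N, time in s.
With the tool pointing down it reaches from about 0.425 to 0.95 m from the base axis. Payload 14.7 kg.
Tool frame: the origin (TCP) lies midway between the tips of the shut fingers; the grasp point (between the pads) lies 19 mm behind it; z points along the fingers, y is the direction in which the jaws open and shut (so a half turn about z gives the same grasp; the last joint's range is limited). The gripper opens to 85 mm and grips with 20 to 120 N. Pads are 22 mm wide; open, the fingers measure 114 mm over their backs; the gripper's body (76 mm by 85 mm) begins 54 mm behind the grasp point. The pads swing forward as they close: fully open they stand 13 mm farther back than shut.
Start: joints at [1.139, 0.48, 1.596, -0, 1.065, -0.047], TCP at [0.244, 0.602, 0.231] pointing down, gripper open.
Joint ranges: [-2.75, 2.75], [-0.82, 2.05], [0.23, 2.67], [-1.56, 4.7], [0.09, 2.69], [-2.92, 2.92]. Speed limits (rad/s): [1.89, 1.89, 2.39, 3.01, 3.01, 3.01].

INTERFACE

Orientations are given as a unit quaternion [w, x, y, z].
In Python, from plant import state, read_camera, get_calibration, sign_off gives the robot as it stands.
- The arm moves only by the tool arm_command, never from a script. Its argument "rows" is a list of rows, each an object of numbers: "rx", "ry", "rz": the turn, a rotation vector about the tool's x, y, z in degrees; "tx", "ty", "tz": the shift along the tool's x, y, z in m; "gripper": the closure, from 0 (fully open) to 1 (shut). In form: [{"rx": .., "ry": .., "rz": .., "tx": .., "ty": .., "tz": .., "gripper": ..}, ...]. A call has 1 to 8 rows; each row shifts and turns the pose as measured when the row begins, along the tool's axes as they then stand; what a row does not reach is not made up. A row lasts 1/10 s, in which the tool goes at most 50 mm and 8.59 degrees, less where a joint would pass 70% of its speed; a pose out of reach is approached as far as the arm can. A call with a gripper value outside its range is refused whole. The fingers move at their own pace and stop on an object; the grip force is fixed at half the most. Time passes only in rows, so rows that do not move let the fingers close. It gives the time, the measured TCP pose, the force and the opening at its end, in the units of the state.
- state(): the state, without advancing time (a new reading comes with each control period).
- read_camera(name): name is "side" or "top"; returns the picture (480x640x3 uint8, red, green, blue); there is no depth.
- get_calibration(name): a dict with "mtx" (3x3 intrinsics, pixels), "R" (3x3) and "t" (3): a world point X has camera coordinates R X + t. Camera axes: x right, y down, z forward; pixel columns grow to the right and rows downward; lengths in m; the calibration is good to about 2 mm. A picture is of the moment at which its call begins. get_calibration takes no time and is no camera call.
- sign_off(): hands the job in, once; it reports no verdict.
The state is a dict: "time_s": time; "joint_positions": joint angles; "joint_velocities": joint speeds; "effort": joint torques, N m; "eef_pos": TCP position; "tool_rot": TCP orientation; "contact_force": force on the tool from outside, world axes, zero at the start; "wrist_torque": the same for the moment, N m; "width": finger opening in m.
Only numpy, scipy, OpenCV 4.12 (cv2) and the standard library are available. Lean on these libraries where they do the work, as an engineer would, in place of code of your own. Each camera call takes 0.05 s, during which the arm holds its last target. There are 200 camera calls.

TASK

Open the dust gate under the machine's fence bed: draw the hook out of its sleeve, reach it under the ledge, catch the gate's eye and pull the gate out fully to its stop with the hook, not the fingers. Then unhook and lay the hook flat on the table in front of the bed, no part of it left under the ledge. Do not shift the other things on the table.

Things in the scene. Friction and masses are not known exactly. Their poses are not given: they have to be found in the camera images.
- bed: fixed fence bed of the machine, 420 mm wide, 300 deep, white sides, grey top whose front overhangs as a ledge: underside 62, top 74 mm above the table. Origin at table level under the middle of the ledge's front edge; x into the machine, y along the edge, z up. Below the ledge it is open to a wall 110 mm in and 180 mm to either side, with only the eye inside.
- ledge (a point): middle of the ledge's front edge, on its top, 74 mm above the table. Straight behind it a 12 mm wide sight slot runs in the ledge from 20 to 110 mm behind the edge, right above the eye. The first 125 mm of the top are bare.
- eye (a point): the gate's pull eye, an upright staple of 7 mm round bar in the bed's x-z plane under the ledge: a leg goes through it sideways (bed's y) from either side. Point: middle of its upright front bar, 30 mm above the table, 70 mm behind the ledge's edge when shut; moves with the gate. Clear opening: 35 mm deep behind the bar, 16 to 44 mm above the table.
- gate (a joint): travel of the dust gate in m: 0 shut, 0.070 pulled out to its stop (along the bed's -x, towards the ledge's edge). It starts shut or up to 12 mm open, slides with about 4 N of friction and stays where it is left.
- sleeve: fixed dark steel parking sleeve on the table at the robot's right, a square tube 175 mm long, 42 mm wide, 44 mm tall (inside 34 x 40 mm, no floor), closed at its rear. Origin at table level in the middle of its open mouth; x points out of the mouth.
- hook: loose hook tool, 0.2 to 0.3 kg, lying flat: square black handle 100 mm long, 26 x 26, then a straight 8 mm round steel rod with a short right-angled leg at its end. Origin: underside of the handle's front end, where the rod leaves it; x along the rod, y along the leg, z up; rod and leg are centred 13 mm above the underside. Centre of mass in the handle, 16 mm behind its front end.
- bend (a point): where the leg begins, on the rod's centre line 140 mm ahead of the handle; the leg runs 34 mm from here along the hook's y. At the start only some 75 mm of rod up to here stick out of the sleeve: enough to draw the hook out by, too short to reach the eye. It must then be set down and taken again by the handle.
- tip (a point): end of the hook's leg on its centre line, 30 mm from the bend (the round end stands 4 mm farther).
- butt (a point): centre of the rear end of the hook's handle, 100 mm behind its front end, at the rod's height; inside the sleeve at the start.
- drum: rubber-covered sanding drum standing on end, 90 mm diameter, 90 mm tall (bystander); origin at the centre of its underside
- tyre: flat black rubber-tyred ring, 90 mm diameter, 22 mm tall (bystander); origin at the centre of its underside
- roller: small black roller lying down, 82 x 28 mm (bystander); origin under its middle
- cutter: dark steel cutter head lying flat, 72 mm diameter, 32 mm tall (bystander); origin at the centre of its underside
- spacer: steel spacer ring lying flat, 50 mm outer, 30 mm inner diameter, 14 mm tall (bystander); origin at the centre of its underside
- plug: large red and grey electric plug standing on end, 62 mm diameter, 108 mm tall (bystander); origin at the centre of its underside

How it is judged:
On the way, in this order (a step that is already met when the one before it is completed fails the run):
1. the hook is drawn right out of its sleeve (x of butt in the frame of sleeve above 0 m), for 0.1 s.
2. the gate is pulled out to its stop (value of joint gate above 0.064 m), for 0.2 s.
At the end, for the whole second after the job is handed in: The gate stands at least 64 mm out (stop at 70), and the hook lies still and flat on the table (within 0.1 rad, its underside within 6 mm of the table), bend, leg tip and butt at least 4 mm in front of the ledge's edge, not touching the gate (value of joint gate above 0.064 m and x of each of bend, butt, tip in the frame of bed below -0.004 m and height (world z) of hook below 0.006 m and height (world z) of bend below 0.022 m and angle between hook's own z axis and vertical below 0.1 rad and linear speed of hook below 0.02 m/s and contact force between hook and gate below 0.2 N).
It fails at once if the gate or its eye is worked with the fingers (contact force between the fingers and gate above 1 N).
It fails at once if another thing on the table is shifted by more than 30 mm (distance of any of drum, tyre, roller, cutter, spacer, plug from where it was at the start of the episode above 0.03 m).
It also fails if it takes over 59 s, if anything falls off the work surface, if the arm or the gripper's body presses on something with over 40 N, if the wrist force passes 120 N, or if a joint passes its speed limit or range.

## Working session

There is one attempt and no reset: what is moved stays moved. The work goes in short steps, Python scripts to look and compute and a tool call to move; the robot and the scene stay as the last step left them, time stands still between calls to the robot, and variables do not carry over. Pictures are saved under pics/ and viewed, about 8 in all and at most 12, crops included, and the job is handed in when it is done.

Besides the shell and the picture viewer there is one more tool, called after "Call:" as a command line: name --argument value ..., lists and objects as JSON in quotes. arm_command: Moves the arm, as the interface text tells. Its arguments: {"type":"object","properties":{"rows":{"type":"array"}},"required":["rows"]}

```bash
ls; mkdir -p pics
python3 - <<'E'
from plant import *
import cv2,numpy as np
for n in("side","top"):
    im=read_camera(n); cv2.imwrite(f"pics/{n}0.png",im[:,:,::-1])
    c=get_calibration(n); print(n,np.round(c["mtx"],1).tolist(),np.round(c["R"],3).tolist(),np.round(c["t"],3).tolist())
print(state())
E
```

```text
pics
side [[606.7, 0.0, 315.9], [0.0, 606.7, 237.9], [0.0, 0.0, 1.0]] [[0.823, -0.568, 0.016], [-0.431, -0.642, -0.634], [0.37, 0.515, -0.773]] [-0.437, 0.255, 1.254]
top [[567.7, 0.0, 311.4], [0.0, 567.7, 239.8], [0.0, 0.0, 1.0]] [[-0.002, -1.0, 0.011], [-0.992, 0.001, -0.122], [0.122, -0.012, -0.992]] [-0.009, 0.542, 1.412]
{'time_s': 0.1, 'joint_positions': array([ 1.13938064e+00,  4.80767242e-01,  1.59681926e+00,  1.30925249e-05,
        1.06511088e+00, -4.65721693e-02]), 'joint_velocities': array([-8.62023651e-04, -8.67652535e-04, -4.93411625e-04,  6.25460473e-05,
       -1.43353804e-03, -2.10421523e-03]), 'effort': array([ 1.65005818e-03, -9.52263165e+01, -4.31042147e+01, -1.69644754e-04,
        5.36126870e-03,  7.21610786e-05]), 'eef_pos': array([0.24382056, 0.60212926, 0.23073466]), 'tool_rot': array([-1.36321558e-04,  1.91239603e-01,  9.81543228e-01, -5.35311007e-04]), 'contact_force': array([-0.41298439,  0.23284565, -0.97623753]), 'wrist_torque': array([-0.00413106, -0.0025788 ,  0.06029032]), 'width': 0.08538468410249501}
```

View pics/top0.png

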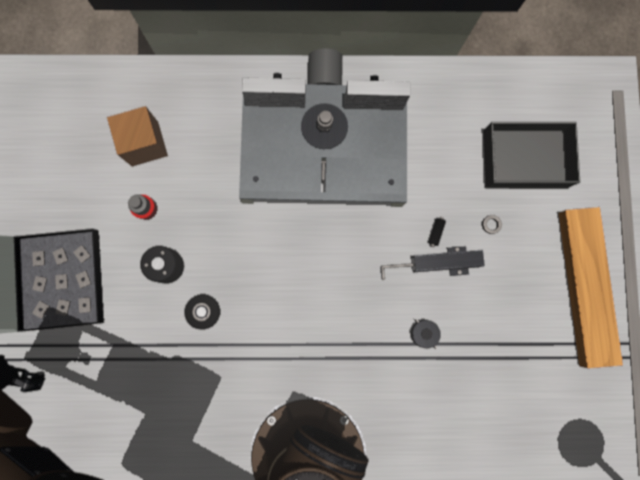

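View pics/side0.png

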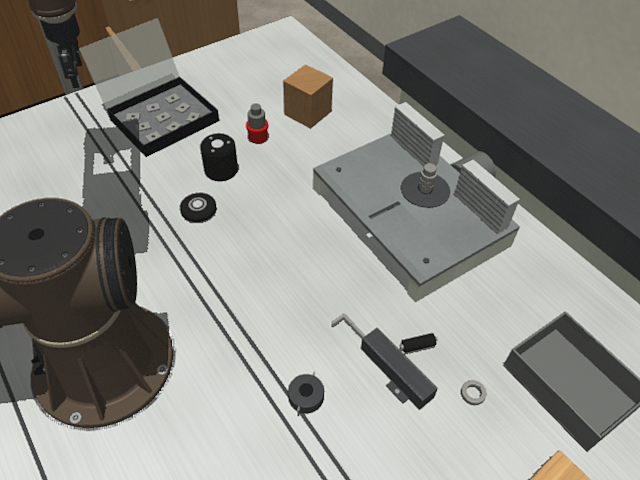

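Top view: the bed's front edge runs from (240,202) to (406,204), with the slot at about (323,158–192). The hook rod runs from (411,265) to the bend at (382,267), and its leg points down to (383,278). The sleeve spans (411–484, 250–272), with the roller at (438,231) close by. I'll zoom in and measure.

```bash
cat > h.py <<'E'
import numpy as np,cv2
from plant import *
from scipy.spatial.transform import Rotation as Ro
def ray(n,uv):
    c=get_calibration(n);R=np.array(c["R"]);t=np.array(c["t"])
    d=R.T@np.linalg.inv(c["mtx"])@[uv[0],uv[1],1.]
    return -R.T@t,d
def onz(n,uv,z):
    o,d=ray(n,uv);return o+d*(z-o[2])/d[2]
def proj(n,X):
    c=get_calibration(n);p=np.array(c["mtx"])@(np.array(c["R"])@X+np.array(c["t"]));return p[:2]/p[2]
def two(a,b):
    (o1,d1),(o2,d2)=ray("top",a),ray("side",b)
    s=np.linalg.lstsq(np.c_[d1,-d2],o2-o1,rcond=None)[0]
    p,q=o1+s[0]*d1,o2+s[1]*d2
    return (p+q)/2,np.linalg.norm(p-q)
def crop(im,x,y,w,h,k):
    return cv2.resize(im[y:y+h,x:x+w],None,fx=k,fy=k,interpolation=cv2.INTER_CUBIC)
E
python3 - <<'E'
from h import *
t=cv2.imread("pics/top0.png");s=cv2.imread("pics/side0.png")
a=crop(t,365,210,133,75,6);b=crop(s,310,295,133,125,6)
cv2.imwrite("pics/c1.png",a[:,:798])
cv2.imwrite("pics/c2.png",crop(s,310,300,150,112,5))
for nm,uv,z in[("edgeL",(240,200),.074),("edgeR",(406,202),.074),("slotnear",(323,192),.074),("slotfar",(323,158),.074),("bend",(382,267),.013),("tip",(383,278),.013),("mouthtop n",(411,270),.044),("mouth top f",(411,255),.044),("rear n",(484,266),.044),("rear f",(484,250),.044),("roller",(438,231),.02),("cutter",(425,333),.03)]:
    print(nm,np.round(onz("top",uv,z),4))
E
```

```text
edgeL [0.6366 0.1686 0.074 ]
edgeR [ 0.6314 -0.2457  0.074 ]
slotnear [ 0.6569 -0.0384  0.074 ]
slotfar [ 0.744  -0.0388  0.074 ]
bend [ 0.4734 -0.191   0.013 ]
tip [ 0.4451 -0.1931  0.013 ]
mouthtop n [ 0.4634 -0.2597  0.044 ]
mouth top f [ 0.5013 -0.2606  0.044 ]
rear n [ 0.4732 -0.4444  0.044 ]
rear f [ 0.5137 -0.446   0.044 ]
roller [ 0.5657 -0.3365  0.02  ]
cutter [ 0.3063 -0.2937  0.03  ]
```

View pics/c1.png

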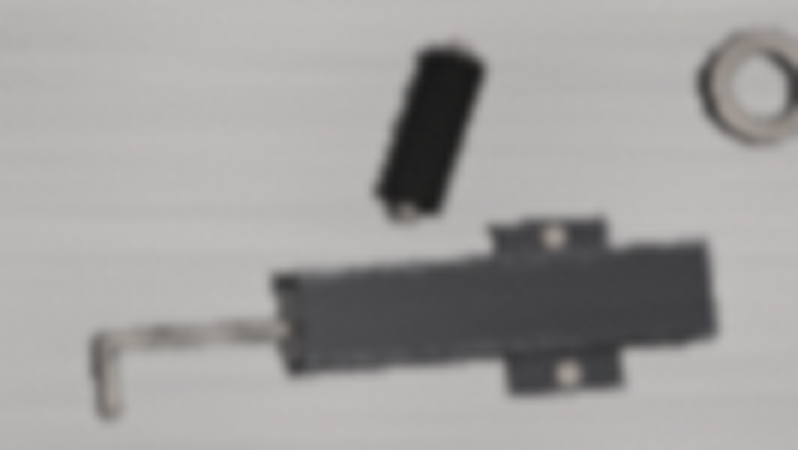

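View pics/c2.png

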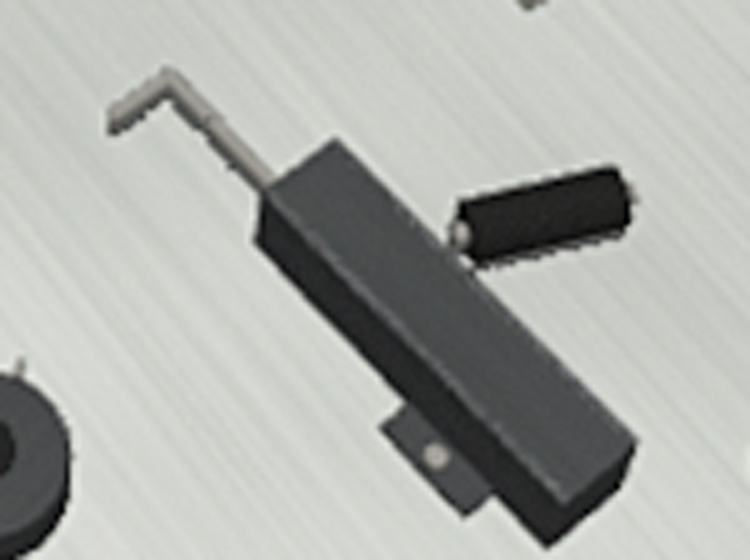

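The crops show the hook's axis and the sleeve's axis both tilted about 4°, with a shadow under the rod. In the full top image, the bend is at about (381.6,266.3), the leg's end at about (382.8,278.6), and the rod enters the sleeve at about (412,264.5). In the side view, the bend is at about (343.5,314.5). Next I'll write a pose planner that prints rows for me to use.

```bash
cat >> h.py <<'E'
def down(yaw): # tool pointing down, jaw axis (tool y) at world angle yaw deg
    c,s=np.cos(np.radians(yaw)),np.sin(np.radians(yaw))
    return Ro.from_matrix(np.c_[[-s,c,0],[c,s,0],[0,0,-1]]) if 0 else Ro.from_matrix(np.array([[-s,c,0],[c,s,0],[0,0,-1.]]))
def pose():
    s=state();q=s["tool_rot"];R=Ro.from_quat([q[1],q[2],q[3],q[0]])
    return s,np.array(s["eef_pos"]),R
def show():
    s,p,R=pose();Y=R.as_matrix()
    print("t",round(s["time_s"],2),"p",np.round(p,4),"yaw",round(np.degrees(np.arctan2(Y[1,1],Y[0,1])),1),"tilt",np.round(Y[:2,2],3),"F",np.round(s["contact_force"],1),"w",round(s["width"],4),"j",np.round(s["joint_positions"],2))
def plan(wps,p=None,R=None):
    """wps: (x,y,z,yaw,n rows); prints rows in tool axes"""
    if p is None: _,p,R=pose()
    for x,y,z,yaw,n in wps:
        T=np.array([x,y,z]);Q=down(yaw);v=(R.inv()*Q).as_rotvec();dp=(T-p)/n
        for i in range(n):
            Ri=R*Ro.from_rotvec(v*i/n);d=Ri.inv().apply(dp);r=np.degrees(v/n)
            print("t",np.round(d,4),"r",np.round(r,2))
        p,R=T,Q;print("--")
E
python3 - <<'E'
from h import *
b=onz("top",(381.6,266.3),.013);r=onz("top",(412,264.5),.013);l=onz("top",(382.8,278.6),.013)
print(b,r,l,np.degrees(np.arctan2(*(b-r)[[1,0]])))
print(two((381.6,266.3),(343.5,314.5)), proj("side",np.array(b)))
for n,a in((0,(297,374)),(1,(716,336)),(2,(300,272)),(3,(708,243))):
    print(np.round(onz("top",(365+a[0]/6-.4,210+a[1]/6-.4),.044),4))
show()
plan([(.34,.5,.2,50,3),(.45,.35,.2,30,4),(.52,.2,.2,18,4),(.53,.05,.16,10,4),(.5,-.1,.12,6,4),(.475,-.228,.08,4.3,4)])
E
```

```text
[ 0.47519709 -0.1900492   0.013     ] [ 0.47971081 -0.26845984  0.013     ] [ 0.44360463 -0.19257317  0.013     ] 93.29460711755938
(array([ 0.47448424, -0.19004567,  0.00868183]), np.float64(0.002371522149957349)) [344.40416633 313.2032077 ]
[ 0.4585 -0.2674  0.044 ]
[ 0.4742 -0.4442  0.044 ]
[ 0.5014 -0.2697  0.044 ]
[ 0.5135 -0.4424  0.044 ]
t 0.1 p [0.2438 0.6021 0.2307] yaw 67.9 tilt [-0.    -0.001] F [-0.4  0.2 -1. ] w 0.0854 j [ 1.14  0.48  1.6   0.    1.07 -0.05]
t [-0.0425 -0.0195  0.0103] r [-0.02  0.    5.98]
t [-0.0443 -0.015   0.0103] r [-0.02  0.    5.98]
t [-0.0456 -0.0103  0.0102] r [-0.02  0.    5.98]
--
t [-0.0452 -0.0111  0.    ] r [0. 0. 5.]
t [-0.046  -0.0071  0.    ] r [0. 0. 5.]
t [-0.0464 -0.003   0.    ] r [0. 0. 5.]
t [-0.0465  0.001   0.    ] r [0. 0. 5.]
--
t [-0.0412 -0.0036  0.    ] r [0. 0. 3.]
t [-0.0414 -0.0014  0.    ] r [0. 0. 3.]
t [-0.0414  0.0007  0.    ] r [0. 0. 3.]
t [-0.0413  0.0029  0.    ] r [0. 0. 3.]
--
t [-0.0364 -0.0092  0.01  ] r [0. 0. 2.]
t [-0.0367 -0.0079  0.01  ] r [0. 0. 2.]
t [-0.037  -0.0066  0.01  ] r [0. 0. 2.]
t [-0.0372 -0.0054  0.01  ] r [0. 0. 2.]
--
t [-0.0356 -0.0139  0.01  ] r [0. 0. 1.]
t [-0.0359 -0.0133  0.01  ] r [0. 0. 1.]
t [-0.0361 -0.0126  0.01  ] r [0. 0. 1.]
t [-0.0363 -0.012   0.01  ] r [0. 0. 1.]
--
t [-0.0312 -0.0096  0.01  ] r [0.   0.   0.43]
t [-0.0312 -0.0093  0.01  ] r [0.   0.   0.43]
t [-0.0313 -0.0091  0.01  ] r [0.   0.   0.43]
t [-0.0314 -0.0089  0.01  ] r [0.   0.   0.43]
--
```

Call:
arm_command --rows '[{"rz": 6, "tx": -0.043, "ty": -0.019, "tz": 0.01}, {"rz": 6, "tx": -0.044, "ty": -0.015, "tz": 0.01}, {"rz": 6, "tx": -0.046, "ty": -0.01, "tz": 0.01}, {"rz": 5, "tx": -0.045, "ty": -0.011}, {"rz": 5, "tx": -0.046, "ty": -0.007}, {"rz": 5, "tx": -0.046, "ty": -0.003}, {"rz": 5, "tx": -0.046, "ty": 0.001}, {"rz": 3, "tx": -0.041, "ty": -0.003}]'

```text
invalid input at $.rows[0]: expected keys rx, ry, rz, tx, ty, tz, gripper
```

```bash
python3 -c "
from h import *
show()
plan([(.53,.18,.2,16,4),(.53,.05,.16,10,4),(.5,-.1,.12,6,4),(.475,-.228,.08,4,4)])"
```

```text
t 0.1 p [0.2438 0.6021 0.2307] yaw 67.9 tilt [-0.    -0.001] F [-0.4  0.2 -1. ] w 0.0854 j [ 1.14  0.48  1.6   0.    1.07 -0.05]
t [-0.1059 -0.0709  0.0078] r [-2.000e-02  1.000e-02  1.299e+01]
t [-0.1192 -0.0453  0.0077] r [-2.000e-02  1.000e-02  1.299e+01]
t [-0.1263 -0.0174  0.0077] r [-2.000e-02  1.000e-02  1.299e+01]
t [-0.127   0.0114  0.0077] r [-2.000e-02  1.000e-02  1.299e+01]
--
t [-0.0312 -0.009   0.01  ] r [0.  0.  1.5]
t [-0.0315 -0.0081  0.01  ] r [0.  0.  1.5]
t [-0.0317 -0.0073  0.01  ] r [0.  0.  1.5]
t [-0.0318 -0.0065  0.01  ] r [0.  0.  1.5]
--
t [-0.0356 -0.0139  0.01  ] r [0. 0. 1.]
t [-0.0359 -0.0133  0.01  ] r [0. 0. 1.]
t [-0.0361 -0.0126  0.01  ] r [0. 0. 1.]
t [-0.0363 -0.012   0.01  ] r [0. 0. 1.]
--
t [-0.0312 -0.0096  0.01  ] r [0.  0.  0.5]
t [-0.0313 -0.0093  0.01  ] r [0.  0.  0.5]
t [-0.0313 -0.009   0.01  ] r [0.  0.  0.5]
t [-0.0314 -0.0087  0.01  ] r [0.  0.  0.5]
--
```

All keys are required in each row.

Call:
arm_command --rows '[{"rx": 0, "ry": 0, "rz": 6, "tx": -0.043, "ty": -0.019, "tz": 0.01, "gripper": 0}, {"rx": 0, "ry": 0, "rz": 6, "tx": -0.044, "ty": -0.015, "tz": 0.01, "gripper": 0}, {"rx": 0, "ry": 0, "rz": 6, "tx": -0.046, "ty": -0.01, "tz": 0.01, "gripper": 0}, {"rx": 0, "ry": 0, "rz": 5, "tx": -0.045, "ty": -0.011, "tz": 0, "gripper": 0}, {"rx": 0, "ry": 0, "rz": 5, "tx": -0.046, "ty": -0.007, "tz": 0, "gripper": 0}, {"rx": 0, "ry": 0, "rz": 5, "tx": -0.046, "ty": -0.003, "tz": 0, "gripper": 0}, {"rx": 0, "ry": 0, "rz": 5, "tx": -0.046, "ty": 0.001, "tz": 0, "gripper": 0}, {"rx": 0, "ry": 0, "rz": 3, "tx": -0.041, "ty": -0.003, "tz": 0, "gripper": 0}]'

```text
time_s: 0.9
eef_pos: [0.4692, 0.3063, 0.1969]
tool_rot: [-0.001, 0.531, 0.847, -0.001]
contact_force: [0.8, 1.3, -0.1]
width: 0.0854
```

```bash
python3 -c "
from h import *
show()
plan([(.53,.18,.2,16,4),(.53,.05,.16,10,4),(.5,-.1,.12,6,4),(.475,-.228,.08,4,4)])"
```

```text
t 0.9 p [0.4692 0.3063 0.1969] yaw 25.8 tilt [-0.002 -0.001] F [ 0.8  1.3 -0.1] w 0.0854 j [0.52 0.4  1.84 0.   0.91 0.07]
t [-0.0351 -0.0001 -0.0008] r [-0.04 -0.    2.46]
t [-0.035   0.0014 -0.0008] r [-0.04 -0.    2.46]
t [-0.0349  0.0029 -0.0008] r [-0.04 -0.    2.46]
t [-0.0348  0.0044 -0.0008] r [-0.04 -0.    2.46]
--
t [-0.0312 -0.009   0.01  ] r [0.  0.  1.5]
t [-0.0315 -0.0081  0.01  ] r [0.  0.  1.5]
t [-0.0317 -0.0073  0.01  ] r [0.  0.  1.5]
t [-0.0318 -0.0065  0.01  ] r [0.  0.  1.5]
--
t [-0.0356 -0.0139  0.01  ] r [0. 0. 1.]
t [-0.0359 -0.0133  0.01  ] r [0. 0. 1.]
t [-0.0361 -0.0126  0.01  ] r [0. 0. 1.]
t [-0.0363 -0.012   0.01  ] r [0. 0. 1.]
--
t [-0.0312 -0.0096  0.01  ] r [0.  0.  0.5]
t [-0.0313 -0.0093  0.01  ] r [0.  0.  0.5]
t [-0.0313 -0.009   0.01  ] r [0.  0.  0.5]
t [-0.0314 -0.0087  0.01  ] r [0.  0.  0.5]
--
```

Call:
arm_command --rows '[{"rx": 0, "ry": 0, "rz": 2.5, "tx": -0.035, "ty": 0, "tz": 0, "gripper": 0}, {"rx": 0, "ry": 0, "rz": 2.5, "tx": -0.035, "ty": 0.001, "tz": 0, "gripper": 0}, {"rx": 0, "ry": 0, "rz": 2.5, "tx": -0.035, "ty": 0.003, "tz": 0, "gripper": 0}, {"rx": 0, "ry": 0, "rz": 2.5, "tx": -0.035, "ty": 0.004, "tz": 0, "gripper": 0}, {"rx": 0, "ry": 0, "rz": 1.5, "tx": -0.031, "ty": -0.009, "tz": 0.01, "gripper": 0}, {"rx": 0, "ry": 0, "rz": 1.5, "tx": -0.031, "ty": -0.008, "tz": 0.01, "gripper": 0}, {"rx": 0, "ry": 0, "rz": 1.5, "tx": -0.032, "ty": -0.007, "tz": 0.01, "gripper": 0}, {"rx": 0, "ry": 0, "rz": 1.5, "tx": -0.032, "ty": -0.006, "tz": 0.01, "gripper": 0}]'

```text
time_s: 1.7
eef_pos: [0.5313, 0.037, 0.1555]
tool_rot: [-0.0, 0.65, 0.76, -0.001]
contact_force: [0.3, 0.0, 0.4]
width: 0.0857
```

Call:
arm_command --rows '[{"rx": 0, "ry": 0, "rz": 1, "tx": -0.036, "ty": -0.014, "tz": 0.01, "gripper": 0}, {"rx": 0, "ry": 0, "rz": 1, "tx": -0.036, "ty": -0.013, "tz": 0.01, "gripper": 0}, {"rx": 0, "ry": 0, "rz": 1, "tx": -0.036, "ty": -0.013, "tz": 0.01, "gripper": 0}, {"rx": 0, "ry": 0, "rz": 1, "tx": -0.036, "ty": -0.012, "tz": 0.01, "gripper": 0}, {"rx": 0, "ry": 0, "rz": 0.5, "tx": -0.031, "ty": -0.009, "tz": 0.01, "gripper": 0}, {"rx": 0, "ry": 0, "rz": 0.5, "tx": -0.031, "ty": -0.009, "tz": 0.01, "gripper": 0}, {"rx": 0, "ry": 0, "rz": 0.5, "tx": -0.028, "ty": -0.009, "tz": 0.01, "gripper": 0}, {"rx": 0, "ry": 0, "rz": 0.5, "tx": -0.02, "ty": -0.009, "tz": 0.01, "gripper": 0}]'

```text
time_s: 2.5
eef_pos: [0.4666, -0.2367, 0.0717]
tool_rot: [-0.0, 0.691, 0.723, -0.001]
contact_force: [0.4, 1.3, 0.3]
width: 0.0856
```

```bash
python3 -c "
from h import *
show()
plan([(.4775,-.23,.06,4,2),(.4775,-.23,.004,4,4)])"
```

```text
t 2.5 p [ 0.4666 -0.2367  0.0717] yaw 2.6 tilt [-0.001 -0.001] F [0.4 1.3 0.3] w 0.0856 j [-0.53  0.53  2.02 -0.    0.59 -0.57]
t [0.0031 0.0056 0.0058] r [-0.04  0.03 -0.7 ]
t [0.003  0.0056 0.0058] r [-0.04  0.03 -0.7 ]
--
t [0.    0.    0.014] r [0. 0. 0.]
t [0.    0.    0.014] r [0. 0. 0.]
t [0.    0.    0.014] r [0. 0. 0.]
t [0.    0.    0.014] r [0. 0. 0.]
--
```

Call:
arm_command --rows '[{"rx": 0, "ry": 0, "rz": -0.7, "tx": 0.003, "ty": 0.0055, "tz": 0.005, "gripper": 0}, {"rx": 0, "ry": 0, "rz": -0.7, "tx": 0.003, "ty": 0.0055, "tz": 0.005, "gripper": 0}, {"rx": 0, "ry": 0, "rz": 0, "tx": 0, "ty": 0, "tz": 0.018, "gripper": 0}, {"rx": 0, "ry": 0, "rz": 0, "tx": 0, "ty": 0, "tz": 0.018, "gripper": 0}, {"rx": 0, "ry": 0, "rz": 0, "tx": 0, "ty": 0, "tz": 0.014, "gripper": 0}, {"rx": 0, "ry": 0, "rz": 0, "tx": 0, "ty": 0, "tz": 0.006, "gripper": 0}, {"rx": 0, "ry": 0, "rz": 0, "tx": 0, "ty": 0, "tz": 0, "gripper": 0}]'

```text
time_s: 3.2
eef_pos: [0.479, -0.2282, 0.0019]
tool_rot: [-0.001, 0.681, 0.733, -0.001]
contact_force: [0.4, 1.0, 0.3]
width: 0.0857
```

```bash
python3 -c "
from h import *
show()"
```

```text
t 3.2 p [ 0.479  -0.2282  0.0019] yaw 4.2 tilt [-0.002 -0.   ] F [0.4 1.  0.3] w 0.0857 j [-0.5   0.66  2.03 -0.    0.45 -0.57]
```

Now I'll raise it 2 mm and close on the rod.

Call:
arm_command --rows '[{"rx": 0, "ry": 0, "rz": 0, "tx": 0, "ty": 0, "tz": -0.002, "gripper": 1}, {"rx": 0, "ry": 0, "rz": 0, "tx": 0, "ty": 0, "tz": 0, "gripper": 1}, {"rx": 0, "ry": 0, "rz": 0, "tx": 0, "ty": 0, "tz": 0, "gripper": 1}, {"rx": 0, "ry": 0, "rz": 0, "tx": 0, "ty": 0, "tz": 0, "gripper": 1}, {"rx": 0, "ry": 0, "rz": 0, "tx": 0, "ty": 0, "tz": 0, "gripper": 1}, {"rx": 0, "ry": 0, "rz": 0, "tx": 0, "ty": 0, "tz": 0, "gripper": 1}, {"rx": 0, "ry": 0, "rz": 0, "tx": 0, "ty": 0, "tz": 0, "gripper": 1}]'

```text
time_s: 3.9
eef_pos: [0.4805, -0.2279, 0.0066]
tool_rot: [0.001, 0.68, 0.733, -0.0]
contact_force: [-0.2, 0.5, -0.4]
width: 0.005
```

```bash
python3 -c "
from h import *
show()"
```

```text
t 3.9 p [ 0.4805 -0.2279  0.0066] yaw 4.3 tilt [ 0.001 -0.002] F [-0.2  0.5 -0.4] w 0.005 j [-0.5   0.65  2.03 -0.    0.46 -0.57]
```

Call:
arm_command --rows '[{"rx": 0, "ry": 0, "rz": 0, "tx": 0, "ty": 0, "tz": 0.002, "gripper": 1}, {"rx": 0, "ry": 0, "rz": 0, "tx": 0.01, "ty": 0, "tz": 0, "gripper": 1}, {"rx": 0, "ry": 0, "rz": 0, "tx": 0.02, "ty": 0, "tz": 0, "gripper": 1}]'

```text
time_s: 4.2
eef_pos: [0.4792, -0.1991, 0.0045]
tool_rot: [0.002, 0.681, 0.732, -0.0]
contact_force: [-0.9, -1.8, 1.0]
width: 0.0047
```

```bash
python3 -c "
from h import *
show()
t=read_camera('top')[:,:,::-1];s=read_camera('side')[:,:,::-1]
cv2.imwrite('pics/c3.png',np.hstack([crop(t,340,210,100,110,4),crop(s,300,260,100,110,4)]))"
```

```text
t 4.2 p [ 0.4792 -0.1991  0.0045] yaw 4.1 tilt [ 0.003 -0.003] F [-0.9 -1.8  1. ] w 0.0047 j [-0.45  0.65  2.06 -0.    0.43 -0.52]
```

View pics/c3.png

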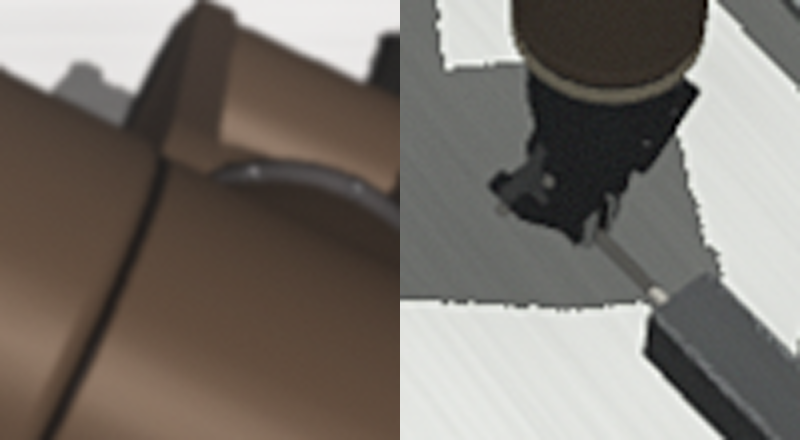

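The side view (right half) shows the fingers on the rod at about (590,235) in the crop, with the exposed rod now running to the sleeve at (660,300). The 1.8 N drag fits a held hook, so I'll keep drawing.

Call:
arm_command --rows '[{"rx": 0, "ry": 0, "rz": 0, "tx": 0.022, "ty": 0, "tz": 0, "gripper": 1}, {"rx": 0, "ry": 0, "rz": 0, "tx": 0.022, "ty": 0, "tz": 0, "gripper": 1}, {"rx": 0, "ry": 0, "rz": 0, "tx": 0.022, "ty": 0, "tz": 0, "gripper": 1}, {"rx": 0, "ry": 0, "rz": 0, "tx": 0.022, "ty": 0, "tz": 0, "gripper": 1}, {"rx": 0, "ry": 0, "rz": 0, "tx": 0.022, "ty": 0, "tz": 0, "gripper": 1}, {"rx": 0, "ry": 0, "rz": 0, "tx": 0.022, "ty": 0, "tz": 0, "gripper": 1}, {"rx": 0, "ry": 0, "rz": 0, "tx": 0.022, "ty": 0, "tz": 0, "gripper": 1}, {"rx": 0, "ry": 0, "rz": 0, "tx": 0.02, "ty": 0, "tz": 0, "gripper": 1}]'

```text
time_s: 5.1
eef_pos: [0.4678, -0.0206, 0.0044]
tool_rot: [0.004, 0.68, 0.733, 0.001]
contact_force: [-0.2, -1.8, 1.8]
width: 0.0051
```

Call:
arm_command --rows '[{"rx": 0, "ry": 0, "rz": 0, "tx": 0.02, "ty": 0, "tz": 0, "gripper": 1}, {"rx": 0, "ry": 0, "rz": 0, "tx": 0.01, "ty": 0, "tz": 0, "gripper": 1}, {"rx": 0, "ry": 0, "rz": 0, "tx": 0, "ty": 0, "tz": 0, "gripper": 1}]'

```text
time_s: 5.4
eef_pos: [0.4657, 0.0121, 0.0044]
tool_rot: [0.004, 0.679, 0.734, 0.001]
contact_force: [-0.4, 2.3, 2.2]
width: 0.0054
```

```bash
python3 -c "
from h import *
show()
t=read_camera('top')[:,:,::-1];s=read_camera('side')[:,:,::-1]
cv2.imwrite('pics/t4.png',t)
cv2.imwrite('pics/s4.png',s)
cv2.imwrite('pics/c4.png',crop(s,200,200,200,150,4))"
```

```text
t 5.4 p [0.4657 0.0121 0.0044] yaw 4.5 tilt [ 0.007 -0.004] F [-0.4  2.3  2.2] w 0.0054 j [-0.04  0.61  2.19 -0.01  0.34 -0.1 ]
```

View pics/c4.png

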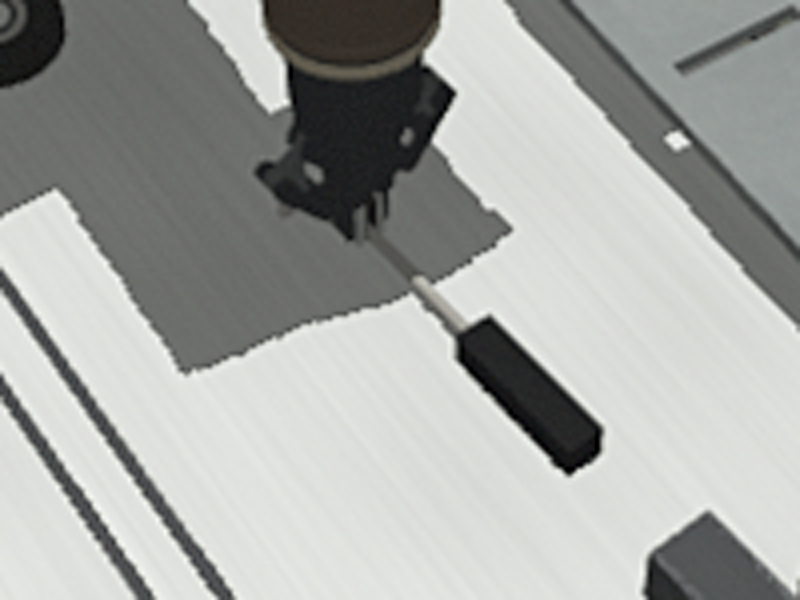

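The hook is right out of the sleeve, lying in line. In the crop the handle top spans from (475,332) at the front to (584,449) at the rear, and the sleeve mouth is clear at (650,550).

```bash
python3 -c "
from h import *
f=onz('side',(200+475/4-.4,200+332/4-.4),.026);r=onz('side',(200+584/4-.4,200+449/4-.4),.026)
print(f,r,np.linalg.norm(f-r));u=(f-r)/np.linalg.norm(f-r);print('ang',np.degrees(np.arctan2(u[1],u[0])))
g=f-u*.028;_,p,R=pose();print(g,R.inv().apply(g-p))
s=cv2.imread('pics/s4.png');m=((s.max(2)<45)*255).astype(np.uint8);m[:278]=0;m[:,:308]=0;m[:,352:]=0;m[322:]=0
n,l,st,c=cv2.connectedComponentsWithStats(m);i=1+st[1:,4].argmax();print(st[i],c[i])
"
```

```text
[ 0.46905348 -0.09886341  0.026     ] [ 0.473943   -0.19496422  0.026     ] 0.09622511707664683
ang 92.91264405126758
[ 0.47047625 -0.12682724  0.026     ] [-0.13802347 -0.00585149 -0.02095094]
[314 280  36  38 560] [331.90357143 298.62142857]
```

Call:
arm_command --rows '[{"rx": 0, "ry": 0, "rz": 0, "tx": 0, "ty": 0, "tz": 0, "gripper": 0}, {"rx": 0, "ry": 0, "rz": 0, "tx": 0, "ty": 0, "tz": 0, "gripper": 0}, {"rx": 0, "ry": 0, "rz": 0, "tx": 0, "ty": 0, "tz": 0, "gripper": 0}, {"rx": 0, "ry": 0, "rz": 0, "tx": 0, "ty": 0, "tz": 0, "gripper": 0}, {"rx": 0, "ry": 0, "rz": 0, "tx": 0, "ty": 0, "tz": 0, "gripper": 0}]'

```text
time_s: 6.0
eef_pos: [0.4664, 0.0085, 0.0043]
tool_rot: [0.004, 0.681, 0.733, 0.001]
contact_force: [0.2, 0.2, 0.8]
width: 0.077
```

Call:
arm_command --rows '[{"rx": 0, "ry": 0, "rz": 0, "tx": -0.01, "ty": 0, "tz": 0, "gripper": 0}, {"rx": 0, "ry": 0, "rz": 0.4, "tx": -0.025, "ty": -0.001, "tz": 0, "gripper": 0}, {"rx": 0, "ry": 0, "rz": 0.4, "tx": -0.025, "ty": -0.001, "tz": 0, "gripper": 0}, {"rx": 0, "ry": 0, "rz": 0.4, "tx": -0.025, "ty": -0.001, "tz": 0, "gripper": 0}, {"rx": 0, "ry": 0, "rz": 0, "tx": -0.025, "ty": -0.001, "tz": 0, "gripper": 0}, {"rx": 0, "ry": 0, "rz": 0, "tx": -0.015, "ty": -0.001, "tz": 0, "gripper": 0}, {"rx": 0, "ry": 0, "rz": 0, "tx": -0.004, "ty": 0, "tz": 0, "gripper": 0}, {"rx": 0, "ry": 0, "rz": 0, "tx": 0, "ty": 0, "tz": 0, "gripper": 0}]'

```text
time_s: 6.8
eef_pos: [0.4697, -0.1292, 0.0049]
tool_rot: [0.005, 0.688, 0.725, 0.001]
contact_force: [-0.2, 0.2, 0.0]
width: 0.0853
```

```bash
python3 -c "
from h import *
show()"
```

```text
t 6.8 p [ 0.4697 -0.1292  0.0049] yaw 3.0 tilt [ 0.009 -0.005] F [-0.2  0.2  0. ] w 0.0853 j [-0.33  0.62  2.14 -0.01  0.37 -0.38]
```

Call:
arm_command --rows '[{"rx": 0, "ry": 0, "rz": 0, "tx": 0, "ty": 0, "tz": 0, "gripper": 1}, {"rx": 0, "ry": 0, "rz": 0, "tx": 0, "ty": 0, "tz": 0, "gripper": 1}, {"rx": 0, "ry": 0, "rz": 0, "tx": 0, "ty": 0, "tz": 0, "gripper": 1}, {"rx": 0, "ry": 0, "rz": 0, "tx": 0, "ty": 0, "tz": 0, "gripper": 1}, {"rx": 0, "ry": 0, "rz": 0, "tx": 0, "ty": 0, "tz": 0, "gripper": 1}, {"rx": 0, "ry": 0, "rz": 0, "tx": 0, "ty": 0, "tz": 0, "gripper": 1}]'

```text
time_s: 7.4
eef_pos: [0.4701, -0.1268, 0.0054]
tool_rot: [0.005, 0.687, 0.727, 0.001]
contact_force: [-0.0, -0.5, -2.0]
width: 0.0252
```

```bash
python3 -c "
from h import *
show()
plan([(.468,-.129,.024,3,2),(.44,-.12,.024,-87,11)])"
```

```text
t 7.4 p [ 0.4701 -0.1268  0.0054] yaw 3.2 tilt [ 0.009 -0.005] F [-0.  -0.5 -2. ] w 0.0252 j [-0.32  0.62  2.14 -0.01  0.37 -0.37]
t [-0.0011 -0.001  -0.0093] r [0.25 0.17 0.11]
t [-0.0011 -0.0011 -0.0093] r [0.25 0.17 0.11]
--
t [ 0.001  -0.0025  0.    ] r [0.   0.   8.18]
t [ 0.0006 -0.0026  0.    ] r [0.   0.   8.18]
t [ 0.0002 -0.0027  0.    ] r [0.   0.   8.18]
t [-0.0002 -0.0027  0.    ] r [0.   0.   8.18]
t [-0.0006 -0.0026  0.    ] r [0.   0.   8.18]
t [-0.0009 -0.0025  0.    ] r [0.   0.   8.18]
t [-0.0013 -0.0024  0.    ] r [0.   0.   8.18]
t [-0.0016 -0.0022  0.    ] r [0.   0.   8.18]
t [-0.0019 -0.0019  0.    ] r [0.   0.   8.18]
t [-0.0021 -0.0016  0.    ] r [0.   0.   8.18]
t [-0.0023 -0.0013  0.    ] r [0.   0.   8.18]
--
```

Call:
arm_command --rows '[{"rx": 0.2, "ry": 0.2, "rz": 0, "tx": -0.001, "ty": -0.001, "tz": -0.009, "gripper": 1}, {"rx": 0.2, "ry": 0.2, "rz": 0, "tx": -0.001, "ty": -0.001, "tz": -0.009, "gripper": 1}, {"rx": 0, "ry": 0, "rz": 5, "tx": 0.001, "ty": -0.0025, "tz": 0, "gripper": 1}, {"rx": 0, "ry": 0, "rz": 8, "tx": 0.0005, "ty": -0.0025, "tz": 0, "gripper": 1}, {"rx": 0, "ry": 0, "rz": 8, "tx": 0, "ty": -0.0025, "tz": 0, "gripper": 1}, {"rx": 0, "ry": 0, "rz": 8, "tx": 0, "ty": -0.0025, "tz": 0, "gripper": 1}, {"rx": 0, "ry": 0, "rz": 8, "tx": -0.0005, "ty": -0.0025, "tz": 0, "gripper": 1}, {"rx": 0, "ry": 0, "rz": 8, "tx": -0.001, "ty": -0.0025, "tz": 0, "gripper": 1}]'

```text
time_s: 8.2
eef_pos: [0.4524, -0.1247, 0.0287]
tool_rot: [-0.001, 0.918, 0.397, 0.001]
contact_force: [-0.3, 0.5, -3.7]
width: 0.0247
```

Call:
arm_command --rows '[{"rx": 0, "ry": 0, "rz": 8, "tx": -0.0015, "ty": -0.0025, "tz": 0, "gripper": 1}, {"rx": 0, "ry": 0, "rz": 8, "tx": -0.0015, "ty": -0.002, "tz": 0, "gripper": 1}, {"rx": 0, "ry": 0, "rz": 8, "tx": -0.002, "ty": -0.002, "tz": 0, "gripper": 1}, {"rx": 0, "ry": 0, "rz": 8, "tx": -0.002, "ty": -0.0015, "tz": 0, "gripper": 1}, {"rx": 0, "ry": 0, "rz": 8, "tx": -0.002, "ty": -0.0015, "tz": 0, "gripper": 1}, {"rx": 0, "ry": 0, "rz": 5, "tx": 0, "ty": 0, "tz": 0, "gripper": 1}, {"rx": 0, "ry": 0, "rz": 0, "tx": 0, "ty": 0, "tz": 0, "gripper": 1}]'

```text
time_s: 8.9
eef_pos: [0.4388, -0.1212, 0.0335]
tool_rot: [-0.002, 1.0, -0.004, 0.0]
contact_force: [-0.2, 0.7, -2.7]
width: 0.0254
```

```bash
python3 -c "
from h import *
show()
t=read_camera('top')[:,:,::-1];s=read_camera('side')[:,:,::-1]
cv2.imwrite('pics/t5.png',t);cv2.imwrite('pics/s5.png',s)
cv2.imwrite('pics/c5.png',np.vstack([crop(t,290,130,133,75,6)[:300],crop(s,270,170,133,75,6)[:300]]))
cv2.imwrite('pics/c5.png',np.hstack([crop(t,290,140,80,110,5),crop(s,280,185,80,110,5)]))"
```

```text
t 8.9 p [ 0.4388 -0.1212  0.0335] yaw -90.5 tilt [0.001 0.004] F [-0.2  0.7 -2.7] w 0.0254 j [-0.34  0.55  2.19  0.01  0.4   1.23]
```

View pics/c5.png

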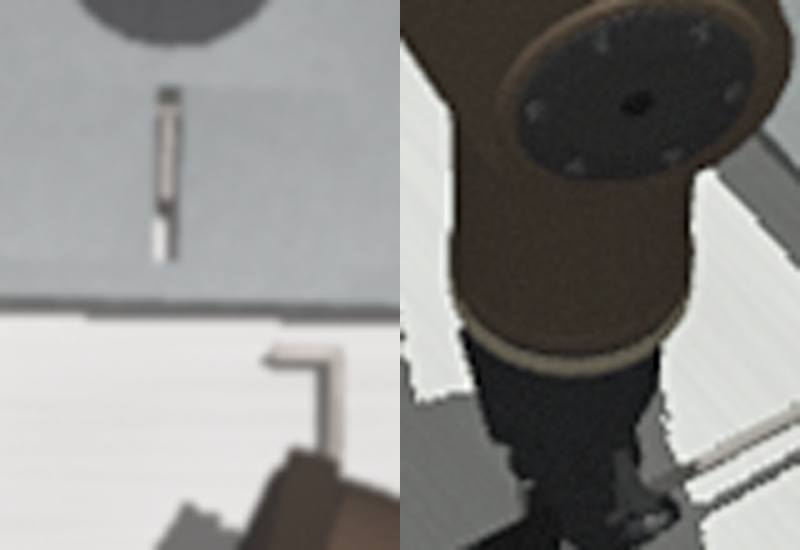

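The top crop shows the bend at about (333,355), which is full-image (356.2,210.6), with the leg pointing left to (265,358). Through the slot, which spans crop rows 88–262, the staple is visible with its front end at row 212, full-image v≈182.

```bash
python3 -c "
from h import *
f=lambda x,y:(290+x/5-.4,140+y/5-.4)
for n,a,z in(('bend',(333,355),.041),('legend',(265,358),.041),('rod',(328,450),.041),('slot n',(166,262),.074),('slot f',(169,88),.074),('eyefront',(166,212),.051),('eyerear',(170,106),.051),('edgeL',(20,305),.074),('edgeR',(380,308),.074)):
  print(n,np.round(onz('top',f(*a),z),4))
t=cv2.imread('pics/t5.png');print(t[180:196,322:327].mean(2).astype(int))
show()"
```

```text
bend [ 0.6155 -0.1239  0.041 ]
legend [ 0.6139 -0.0892  0.041 ]
rod [ 0.5665 -0.1208  0.041 ]
slot n [ 0.6569 -0.0379  0.074 ]
slot f [ 0.7461 -0.0398  0.074 ]
eyefront [ 0.6876 -0.0387  0.051 ]
eyerear [ 0.743  -0.0411  0.051 ]
edgeL [0.635  0.0351 0.074 ]
edgeR [ 0.6335 -0.1446  0.074 ]
[[105 109 108 125 159]
 [ 90  90  98 125 159]
 [102  91 101 127 160]
 [141 114 107 127 158]
 [182 138 112 127 158]
 [202 152 116 128 157]
 [208 156 117 129 159]
 [209 156 120 133 160]
 [209 157 122 137 163]
 [210 158 123 139 163]
 [208 157 124 139 164]
 [200 159 133 146 164]
 [187 166 155 161 170]
 [177 171 170 172 173]
 [174 174 175 175 175]
 [174 174 176 176 176]]
t 9.0 p [ 0.4389 -0.1212  0.0334] yaw -90.2 tilt [0.001 0.004] F [ 0.1  0.4 -3. ] w 0.0247 j [-0.34  0.55  2.19  0.01  0.4   1.23]
```

Call:
arm_command --rows '[{"rx": 0, "ry": 0, "rz": 0, "tx": 0, "ty": 0, "tz": 0.006, "gripper": 1}, {"rx": 0, "ry": 0, "rz": 0, "tx": 0.005, "ty": 0, "tz": 0.005, "gripper": 1}, {"rx": 0, "ry": 0, "rz": 0, "tx": 0.016, "ty": 0, "tz": 0, "gripper": 1}, {"rx": 0, "ry": 0, "rz": 0, "tx": 0.02, "ty": 0, "tz": 0, "gripper": 1}, {"rx": 0, "ry": 0, "rz": 0, "tx": 0.02, "ty": 0, "tz": 0, "gripper": 1}, {"rx": 0, "ry": 0, "rz": 0, "tx": 0.016, "ty": 0, "tz": 0, "gripper": 1}, {"rx": 0, "ry": 0, "rz": 0, "tx": 0.01, "ty": 0, "tz": 0, "gripper": 1}, {"rx": 0, "ry": 0, "rz": 0, "tx": 0, "ty": 0, "tz": 0, "gripper": 1}]'

```text
time_s: 9.8
eef_pos: [0.5295, -0.1205, 0.0187]
tool_rot: [-0.002, 1.0, 0.004, -0.001]
contact_force: [-0.6, -0.6, -3.3]
width: 0.025
```

```bash
python3 -c "
from h import *
show();plan([(.5345,-.053,.0225,-90.2,6)])"
```

```text
t 9.8 p [ 0.5295 -0.1205  0.0187] yaw -89.6 tilt [-0.002  0.005] F [-0.6 -0.6 -3.3] w 0.025 j [-0.28  0.64  2.    0.01  0.51  1.27]
t [ 0.0009 -0.0112 -0.0006] r [-0.05  0.02  0.1 ]
t [ 0.0009 -0.0112 -0.0006] r [-0.05  0.02  0.1 ]
t [ 0.0009 -0.0112 -0.0006] r [-0.05  0.02  0.1 ]
t [ 0.0009 -0.0112 -0.0006] r [-0.05  0.02  0.1 ]
t [ 0.0008 -0.0112 -0.0006] r [-0.05  0.02  0.1 ]
t [ 0.0008 -0.0112 -0.0006] r [-0.05  0.02  0.1 ]
--
```

Call:
arm_command --rows '[{"rx": 0, "ry": 0, "rz": 0.3, "tx": 0.005, "ty": 0, "tz": -0.004, "gripper": 1}, {"rx": 0, "ry": 0, "rz": 0.3, "tx": 0, "ty": -0.008, "tz": 0, "gripper": 1}, {"rx": 0, "ry": 0, "rz": 0, "tx": 0, "ty": -0.011, "tz": 0, "gripper": 1}, {"rx": 0, "ry": 0, "rz": 0, "tx": 0, "ty": -0.011, "tz": 0, "gripper": 1}, {"rx": 0, "ry": 0, "rz": 0, "tx": 0, "ty": -0.011, "tz": 0, "gripper": 1}]'

```text
time_s: 10.3
eef_pos: [0.5319, -0.0768, 0.0227]
tool_rot: [-0.003, 1.0, -0.003, -0.002]
contact_force: [0.7, -1.0, -2.7]
width: 0.0247
```

```bash
python3 -c "
from h import *
show();plan([(.5345,-.053,.0225,-90.2,3)])"
```

```text
t 10.3 p [ 0.5319 -0.0768  0.0227] yaw -90.3 tilt [-0.005  0.006] F [ 0.7 -1.  -2.7] w 0.0247 j [-0.2   0.63  2.01  0.01  0.51  1.36]
t [ 0.0008 -0.0079  0.0001] r [-0.11  0.09 -0.03]
t [ 0.0008 -0.0079  0.0001] r [-0.11  0.09 -0.03]
t [ 0.0008 -0.0079  0.0001] r [-0.11  0.09 -0.03]
--
```

Call:
arm_command --rows '[{"rx": 0, "ry": 0, "rz": 0, "tx": 0.002, "ty": -0.007, "tz": 0, "gripper": 1}, {"rx": 0, "ry": 0, "rz": 0, "tx": 0, "ty": -0.008, "tz": 0, "gripper": 1}, {"rx": 0, "ry": 0, "rz": 0, "tx": 0, "ty": -0.007, "tz": 0, "gripper": 1}, {"rx": 0, "ry": 0, "rz": 0, "tx": 0, "ty": 0, "tz": 0, "gripper": 1}]'

```text
time_s: 10.7
eef_pos: [0.5336, -0.0504, 0.0229]
tool_rot: [-0.003, 1.0, -0.001, -0.003]
contact_force: [-0.4, 0.3, -2.3]
width: 0.0248
```

```bash
python3 -c "
from h import *
show()
t=read_camera('top')[:,:,::-1];s=read_camera('side')[:,:,::-1]
cv2.imwrite('pics/c6.png',np.hstack([crop(t,290,140,80,110,5),crop(s,320,170,80,110,5)]))"
```

```text
t 10.7 p [ 0.5336 -0.0504  0.0229] yaw -90.1 tilt [-0.005  0.006] F [-0.4  0.3 -2.3] w 0.0248 j [-0.15  0.63  2.01  0.01  0.51  1.41]
```

View pics/c6.png

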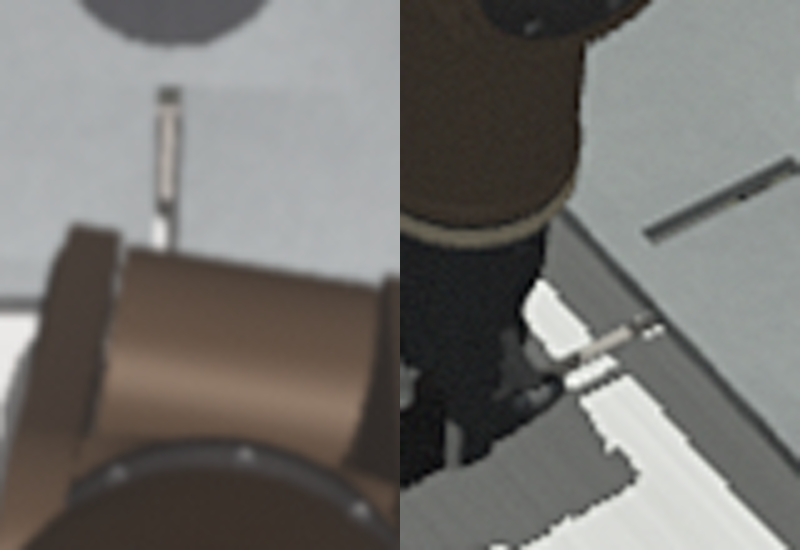

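The rod passes under the ledge with no contact force and the staple hasn't moved, with its front still at crop row 212. Pulling now.

Call:
arm_command --rows '[{"rx": 0, "ry": 0, "rz": 0, "tx": -0.007, "ty": 0, "tz": 0, "gripper": 1}, {"rx": 0, "ry": 0, "rz": 0, "tx": -0.007, "ty": 0, "tz": 0, "gripper": 1}, {"rx": 0, "ry": 0, "rz": 0, "tx": -0.01, "ty": 0, "tz": 0, "gripper": 1}, {"rx": 0, "ry": 0, "rz": 0, "tx": -0.01, "ty": 0, "tz": 0, "gripper": 1}]'

```text
time_s: 11.2
eef_pos: [0.5008, -0.0525, 0.0235]
tool_rot: [-0.002, 1.0, -0.002, 0.0]
contact_force: [5.1, 2.9, -3.3]
width: 0.0252
```

```bash
python3 -c "
from h import *
show()"
```

```text
t 11.2 p [ 0.5008 -0.0525  0.0235] yaw -90.2 tilt [0.    0.005] F [ 5.1  2.9 -3.3] w 0.0252 j [-0.17  0.6   2.09  0.01  0.45  1.4 ]
```

Call:
arm_command --rows '[{"rx": 0, "ry": 0, "rz": 0, "tx": -0.01, "ty": 0, "tz": 0, "gripper": 1}, {"rx": 0, "ry": 0, "rz": 0, "tx": -0.01, "ty": 0, "tz": 0, "gripper": 1}, {"rx": 0, "ry": 0, "rz": 0, "tx": -0.008, "ty": 0, "tz": 0, "gripper": 1}]'

```text
time_s: 11.5
eef_pos: [0.4717, -0.0533, 0.0239]
tool_rot: [-0.002, 1.0, -0.002, 0.002]
contact_force: [4.6, 1.9, -3.3]
width: 0.0249
```

Call:
arm_command --rows '[{"rx": 0, "ry": 0, "rz": 0, "tx": -0.006, "ty": 0, "tz": 0, "gripper": 1}]'

```text
time_s: 11.6
eef_pos: [0.4666, -0.0537, 0.0243]
tool_rot: [-0.002, 1.0, -0.002, 0.003]
contact_force: [24.2, -1.3, -7.6]
width: 0.0246
```

Call:
arm_command --rows '[{"rx": 0, "ry": 0, "rz": 0, "tx": -0.005, "ty": 0, "tz": 0, "gripper": 1}]'

```text
time_s: 11.7
eef_pos: [0.4665, -0.0547, 0.0253]
tool_rot: [-0.001, 1.0, -0.003, 0.008]
contact_force: [32.6, 2.0, -8.0]
width: 0.025
```

Call:
arm_command --rows '[{"rx": 0, "ry": 0, "rz": 0, "tx": -0.004, "ty": 0, "tz": 0, "gripper": 1}]'

```text
time_s: 11.8
eef_pos: [0.4666, -0.0557, 0.0261]
tool_rot: [-0.0, 1.0, -0.003, 0.013]
contact_force: [20.0, 2.1, -6.5]
width: 0.0245
```

```bash
python3 -c "
from h import *
show()"
```

```text
t 11.8 p [ 0.4666 -0.0557  0.0261] yaw -90.4 tilt [0.025 0.001] F [20.   2.1 -6.5] w 0.0245 j [-0.19  0.57  2.18  0.01  0.37  1.38]
```

The force jumped to about 30 N and the tool stopped at x=0.4666. The gate is at its stop. Next I'll ease forward, shift right and withdraw.

Call:
arm_command --rows '[{"rx": 0, "ry": 0, "rz": 0, "tx": 0.007, "ty": 0, "tz": 0.002, "gripper": 1}, {"rx": 0, "ry": 0, "rz": 0, "tx": 0.007, "ty": 0, "tz": 0.001, "gripper": 1}, {"rx": 0, "ry": 0, "rz": 0, "tx": 0, "ty": 0, "tz": 0, "gripper": 1}]'

```text
time_s: 12.1
eef_pos: [0.4806, -0.0563, 0.0237]
tool_rot: [-0.0, 1.0, -0.004, 0.012]
contact_force: [0.2, 0.7, -3.4]
width: 0.0247
```

```bash
python3 -c "
from h import *
show()
t=read_camera('top')[:,:,::-1];s=read_camera('side')[:,:,::-1]
cv2.imwrite('pics/c7.png',np.hstack([crop(t,290,140,80,110,5),crop(s,320,170,80,110,5)]));plan([(.4785,-.1,.0225,-90.2,5)])"
```

```text
t 12.1 p [ 0.4806 -0.0563  0.0237] yaw -90.4 tilt [0.025 0.001] F [ 0.2  0.7 -3.4] w 0.0247 j [-0.18  0.58  2.15  0.01  0.38  1.38]
t [-0.0001  0.0088  0.0002] r [-0.01 -0.27 -0.05]
t [-0.0002  0.0088  0.0002] r [-0.01 -0.27 -0.05]
t [-0.0002  0.0088  0.0002] r [-0.01 -0.27 -0.05]
t [-0.0002  0.0088  0.0002] r [-0.01 -0.27 -0.05]
t [-0.0002  0.0088  0.0002] r [-0.01 -0.27 -0.05]
--
```

View pics/c7.png

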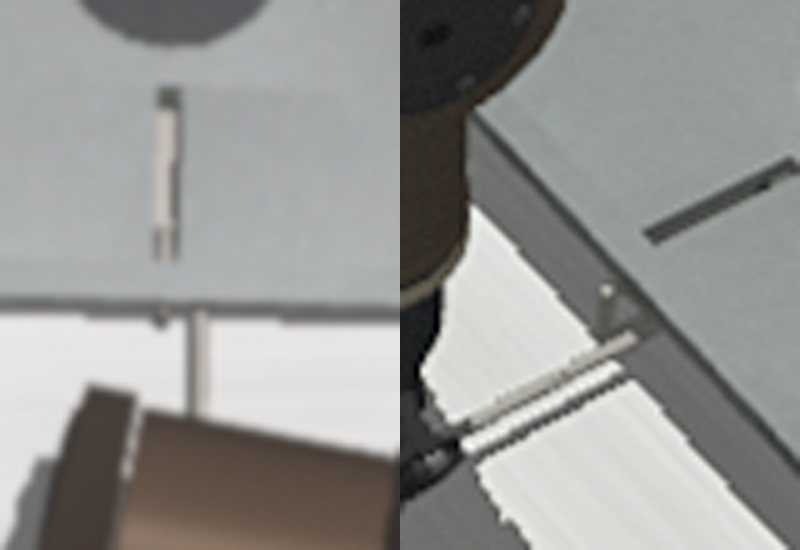

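The top crop shows the staple's end at the ledge edge, at (162,320), with the rod at x≈200 to its right and no load. The gate is out. Shifting right to unhook.

Call:
arm_command --rows '[{"rx": 0, "ry": 0, "rz": 0, "tx": 0, "ty": 0.008, "tz": 0, "gripper": 1}, {"rx": 0, "ry": 0, "rz": 0, "tx": 0, "ty": 0.009, "tz": 0, "gripper": 1}, {"rx": 0, "ry": 0, "rz": 0, "tx": 0, "ty": 0.009, "tz": 0, "gripper": 1}]'

```text
time_s: 12.5
eef_pos: [0.4777, -0.0829, 0.0232]
tool_rot: [-0.001, 1.0, -0.003, 0.011]
contact_force: [-0.7, -0.5, -3.0]
width: 0.0246
```

Call:
arm_command --rows '[{"rx": 0, "ry": 0, "rz": 0, "tx": 0, "ty": 0.009, "tz": 0, "gripper": 1}, {"rx": 0, "ry": 0, "rz": 0, "tx": 0, "ty": 0.01, "tz": 0, "gripper": 1}, {"rx": 0, "ry": 0, "rz": 0, "tx": 0, "ty": 0.01, "tz": 0, "gripper": 1}]'

```text
time_s: 12.8
eef_pos: [0.4771, -0.1151, 0.0231]
tool_rot: [-0.001, 1.0, -0.003, 0.01]
contact_force: [0.6, -0.2, -3.6]
width: 0.0249
```

```bash
python3 -c "
from h import *
show();plan([(.44,-.15,.024,-90.2,6)])"
```

```text
t 12.8 p [ 0.4771 -0.1151  0.0231] yaw -90.4 tilt [0.021 0.001] F [ 0.6 -0.2 -3.6] w 0.0249 j [-0.3   0.59  2.13  0.02  0.4   1.26]
t [-0.0061  0.0059 -0.0003] r [-0.01 -0.2  -0.03]
t [-0.0061  0.0059 -0.0003] r [-0.01 -0.2  -0.03]
t [-0.0061  0.0059 -0.0002] r [-0.01 -0.2  -0.03]
t [-0.0062  0.0058 -0.0002] r [-0.01 -0.2  -0.03]
t [-0.0062  0.0058 -0.0002] r [-0.01 -0.2  -0.03]
t [-0.0062  0.0058 -0.0002] r [-0.01 -0.2  -0.03]
--
```

Call:
arm_command --rows '[{"rx": 0, "ry": -0.2, "rz": 0, "tx": -0.006, "ty": 0.005, "tz": 0, "gripper": 1}, {"rx": 0, "ry": -0.2, "rz": 0, "tx": -0.009, "ty": 0.009, "tz": 0, "gripper": 1}, {"rx": 0, "ry": -0.2, "rz": 0, "tx": -0.01, "ty": 0.01, "tz": 0, "gripper": 1}, {"rx": 0, "ry": -0.2, "rz": 0, "tx": -0.01, "ty": 0.01, "tz": 0, "gripper": 1}, {"rx": 0, "ry": -0.2, "rz": 0, "tx": -0.009, "ty": 0.009, "tz": 0, "gripper": 1}, {"rx": 0, "ry": -0.2, "rz": 0, "tx": -0.006, "ty": 0.005, "tz": 0, "gripper": 1}, {"rx": 0, "ry": 0, "rz": 0, "tx": 0, "ty": 0, "tz": 0, "gripper": 1}]'

```text
time_s: 13.5
eef_pos: [0.421, -0.1683, 0.0224]
tool_rot: [-0.001, 1.0, -0.004, -0.001]
contact_force: [-0.4, 0.9, -3.2]
width: 0.0251
```

```bash
python3 -c "
from h import *
show()
s=read_camera('side')[:,:,::-1];t=read_camera('top')[:,:,::-1]
cv2.imwrite('pics/c8.png',np.hstack([crop(t,330,180,80,110,5),crop(s,290,240,80,110,5)]))"
```

```text
t 13.5 p [ 0.421  -0.1683  0.0224] yaw -90.5 tilt [-0.003  0.002] F [-0.4  0.9 -3.2] w 0.0251 j [-0.45  0.57  2.2   0.    0.38  1.13]
```

View pics/c8.png

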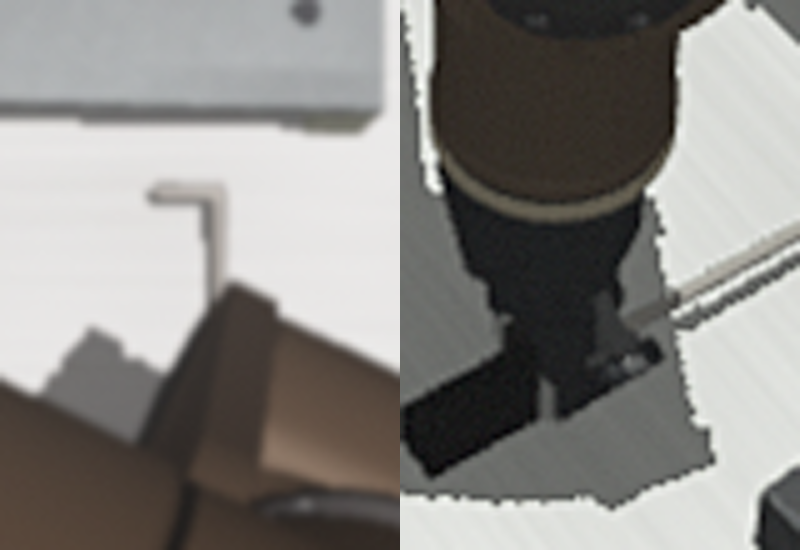

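Top crop: the hook is free with its bend at (215,190), well in front of the ledge edge at row ~115. Lowering.

Call:
arm_command --rows '[{"rx": 0, "ry": 0, "rz": 0, "tx": 0, "ty": 0, "tz": 0.005, "gripper": 1}, {"rx": 0, "ry": 0, "rz": 0, "tx": 0, "ty": 0, "tz": 0.005, "gripper": 1}, {"rx": 0, "ry": 0, "rz": 0, "tx": 0, "ty": 0, "tz": 0.003, "gripper": 1}]'

```text
time_s: 13.9
eef_pos: [0.4233, -0.1674, 0.0088]
tool_rot: [-0.001, 1.0, -0.004, -0.0]
contact_force: [0.2, 0.0, -3.1]
width: 0.0249
```

Call:
arm_command --rows '[{"rx": 0, "ry": 0, "rz": 0, "tx": 0, "ty": 0, "tz": 0.001, "gripper": 1}, {"rx": 0, "ry": 0, "rz": 0, "tx": 0, "ty": 0, "tz": 0, "gripper": 1}]'

```text
time_s: 14.1
eef_pos: [0.4231, -0.1668, 0.0068]
tool_rot: [-0.001, 1.0, -0.003, -0.001]
contact_force: [-0.5, -0.2, -3.9]
width: 0.0242
```

```bash
python3 -c "
from h import *
show()"
```

```text
t 14.1 p [ 0.4231 -0.1668  0.0068] yaw -90.4 tilt [-0.001  0.002] F [-0.5 -0.2 -3.9] w 0.0242 j [-0.44  0.6   2.2   0.    0.34  1.13]
```

Call:
arm_command --rows '[{"rx": 0, "ry": 0, "rz": 0, "tx": 0, "ty": 0, "tz": 0.0015, "gripper": 1}, {"rx": 0, "ry": 0, "rz": 0, "tx": 0, "ty": 0, "tz": 0, "gripper": 1}]'

```text
time_s: 14.3
eef_pos: [0.4231, -0.1668, 0.0057]
tool_rot: [-0.001, 1.0, -0.003, -0.001]
contact_force: [-2.0, -1.1, 7.6]
width: 0.0246
```

```bash
python3 -c "
from h import *
show()"
```

```text
t 14.3 p [ 0.4231 -0.1668  0.0057] yaw -90.3 tilt [-0.001  0.001] F [-2.  -1.1  7.6] w 0.0246 j [-0.44  0.61  2.2   0.    0.33  1.13]
```

The hook is touching the table (+7.6 N). Releasing, rising and swinging clear for a final look.

Call:
arm_command --rows '[{"rx": 0, "ry": 0, "rz": 0, "tx": 0, "ty": 0, "tz": 0, "gripper": 0}, {"rx": 0, "ry": 0, "rz": 0, "tx": 0, "ty": 0, "tz": 0, "gripper": 0}, {"rx": 0, "ry": 0, "rz": 0, "tx": 0, "ty": 0, "tz": 0, "gripper": 0}, {"rx": 0, "ry": 0, "rz": 0, "tx": 0, "ty": 0, "tz": 0, "gripper": 0}, {"rx": 0, "ry": 0, "rz": 0, "tx": 0, "ty": 0, "tz": 0, "gripper": 0}, {"rx": 0, "ry": 0, "rz": 0, "tx": 0, "ty": 0, "tz": -0.02, "gripper": 0}, {"rx": 0, "ry": 0, "rz": 0, "tx": 0, "ty": 0, "tz": -0.04, "gripper": 0}, {"rx": 0, "ry": 0, "rz": 0, "tx": 0, "ty": 0, "tz": -0.045, "gripper": 0}]'

```text
time_s: 15.1
eef_pos: [0.4206, -0.1657, 0.1092]
tool_rot: [-0.003, 1.0, -0.003, -0.005]
contact_force: [0.8, 0.7, -0.0]
width: 0.0854
```

Call:
arm_command --rows '[{"rx": 0, "ry": 0, "rz": 0, "tx": 0, "ty": 0, "tz": -0.04, "gripper": 0}, {"rx": 0, "ry": 0, "rz": 0, "tx": 0.01, "ty": -0.03, "tz": -0.04, "gripper": 0}, {"rx": 0, "ry": 0, "rz": 0, "tx": 0.01, "ty": -0.045, "tz": 0, "gripper": 0}, {"rx": 0, "ry": 0, "rz": 0, "tx": 0.01, "ty": -0.045, "tz": 0, "gripper": 0}, {"rx": 0, "ry": 0, "rz": 0, "tx": 0.01, "ty": -0.045, "tz": 0, "gripper": 0}, {"rx": 0, "ry": 0, "rz": 0, "tx": 0, "ty": -0.045, "tz": 0, "gripper": 0}, {"rx": 0, "ry": 0, "rz": 0, "tx": 0, "ty": -0.045, "tz": 0, "gripper": 0}, {"rx": 0, "ry": 0, "rz": 0, "tx": 0, "ty": -0.045, "tz": 0, "gripper": 0}]'

```text
time_s: 15.9
eef_pos: [0.4684, 0.1377, 0.1991]
tool_rot: [-0.001, 1.0, -0.008, 0.003]
contact_force: [1.4, -0.5, 0.8]
width: 0.0855
```

```bash
python3 -c "
from h import *
show()
s=read_camera('side')[:,:,::-1];t=read_camera('top')[:,:,::-1]
cv2.imwrite('pics/t9.png',t);cv2.imwrite('pics/s9.png',s)
cv2.imwrite('pics/c9.png',np.hstack([crop(t,295,150,160,190,2.5),crop(s,280,190,160,190,2.5)]))"
```

```text
t 15.9 p [0.4684 0.1377 0.1991] yaw -90.9 tilt [0.006 0.002] F [ 1.4 -0.5  0.8] w 0.0855 j [0.22 0.29 2.   0.   0.84 1.81]
```

View pics/c9.png

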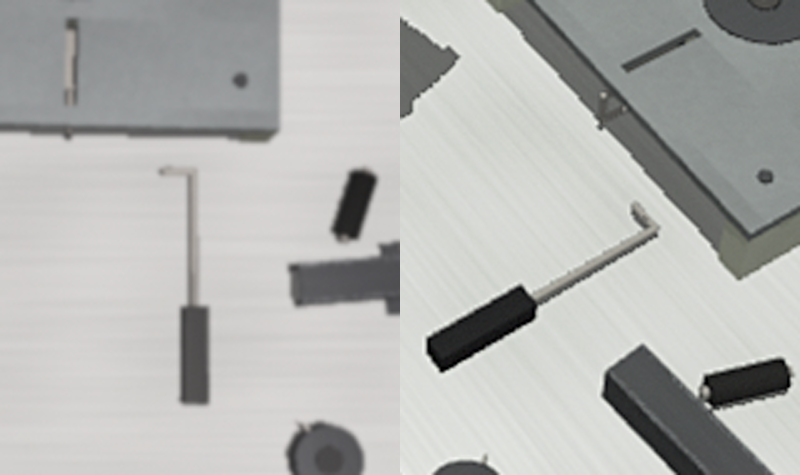

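The final view shows the hook lying flat in front of the bed. In the top crop the bend is at (192,171), the leg end at (163,171) and the butt at (194,403). The ledge edge is at row ~130 and the eye stands out at the edge. I'll check heights, positions and how far the bystanders moved numerically.

```bash
python3 -c "
from h import *
T=lambda x,y:(295+x/2.5-.3,150+y/2.5-.3);S=lambda x,y:(280+(x-400)/2.5-.3,190+y/2.5-.3)
for n,a,b in(('bend',(193,172),(655,230)),('legend',(163,172),(635,207)),('handle front top',(193,307),(529,297))):
  print(n,np.round(two(T(*a),S(*b))[0],4),np.round(two(T(*a),S(*b))[1],4))
b=onz('top',T(193,172),.013);print(b,proj('side',b),S(655,230));e=onz('top',T(163,172),.013);print(e,proj('side',e),S(635,207))
print('eye', onz('top',T(67,135),.05))
a=cv2.imread('pics/top0.png').astype(int);c=cv2.imread('pics/t9.png').astype(int);d=abs(a-c).max(2)
for n,(u,v) in dict(roller=(438,231),cutter=(425,333),spacer=(491,224),drum=(160,264),tyre=(202,311),plug=(141,207)).items(): print(n,(d[v-16:v+17,u-16:u+17]>40).sum())
print('parts')"
```

```text
bend [ 0.5996 -0.1672  0.0067] 0.0023
legend [ 0.6001 -0.1361  0.0064] 0.0013
handle front top [ 0.4589 -0.1646  0.0133] 0.001
[ 0.59957845 -0.16701654  0.013     ] [382.43957598 279.96909054] (381.7, 281.7)
[ 0.59959838 -0.13582441  0.013     ] [373.98236237 270.77694971] (373.7, 272.5)
eye [ 0.63167793 -0.03519035  0.05      ]
roller 0
cutter 0
spacer 0
drum 14
tyre 244
plug 0
parts
```

```bash
python3 -c "
from plant import sign_off;print(sign_off())"
```

```text
the job is handed in; nothing more can be done
None
```

The gate is open to its stop and the job is handed in at about 16 s of the 59 s. The hook lies flat on the table in front of the bed.

**What I did:** I drew the hook out by its rod, took it again by the handle and turned it to point under the ledge. I passed the leg through the eye from the right and pulled. Drag was about 5 N, then rose to about 30 N at a dead stop. I unhooked with no noticeable force, withdrew and set the hook down. Only the hook was gripped; the fingers stayed out in front of the ledge throughout.

**Last checks:**
- **Gate:** the front of the eye was seen at x≈0.632, level with the ledge's edge at about 0.634. That fits the full 70 mm travel.
- **Hook position:** the bend and leg end are at x≈0.600, about 34 mm in front of the edge.
- **Hook flatness:** the bend and leg end triangulated at equal height, about 7 mm. True rod height lying flat is 13 mm, and the two cameras had already read about 4 mm low before the hook was moved, so I took it as flat.
- **Other things on the table:** roller, cutter, spacer and plug showed no image change, and the drum almost none. The tyre's area did change. I took that to be the arm or its shadow, because the arm was never close to it, but I didn't check further.

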